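# Hang the humidity gauge in the dry cabinet

### The arm

A 6-joint arm with a two-finger parallel gripper is mounted at the origin on the work surface. World frame = base frame: x ahead of the robot, y to its left, z up, the work surface at z = 0. Lengths are in m, angles in rad, forces in N, time in s.
With the tool pointing down it reaches from about 0.375 to 0.9 m from the base axis. Payload 3.1 kg.
Tool frame: the origin (TCP) lies at the centre of the arm's flange, where the gripper is bolted on; the fingertips stand 182 mm ahead of it and the grasp point (between the pads) lies 164 mm ahead of it; z points along the fingers, y is the line along which they close (so a half turn about z gives the same grasp; the last joint's range is limited). The gripper opens to 87 mm and grips with 3 to 60 N. Pads are 19 mm wide; open, the fingers measure 117 mm over their backs; the gripper's body (75 mm by 190 mm) begins 51 mm behind the grasp point.
Start: joints at [1.01, 0.527, 1.433, -0, 1.181, -0.178], TCP at [0.233, 0.58, 0.405] pointing down, gripper open.
Joint ranges: [-3.08, 3.08], [-0.75, 2.2], [0.22, 2.44], [-1.43, 4.57], [0, 2.65], [-2.85, 2.85]. Speed limits (rad/s): [2.79, 2.79, 3.14, 3.14, 3.14, 3.14].

### API

Orientations are given as a unit quaternion [x, y, z, w].
In Python, from rig import * gives the robot as it stands.
- The arm moves only by the tool move_arm, never from a script. Its argument "commands" is a list that holds one entry, the list of rows, each a list of 6 numbers: the shift along the tool's x, y, z in units of 40 mm (1.0 is 40 mm), then the turn, a rotation vector about the tool's x, y, z in rad. A call has 1 to 12 rows; each row is the pose to reach, as a shift and turn from the pose commanded when the call began, along the tool's axes at that moment; what a row does not reach only later rows make up. A row lasts 1/8 s, in which the tool goes at most 62.5 mm and 10.7 degrees, less where a joint would pass 70% of its speed; a pose out of reach is approached as far as the arm can. A call with a gripper value outside its range is refused whole. "claw" is the closure, from -1 (fully open) to 1 (shut), so that 0 is half open, set as the call begins (left out, the last holds). The fingers move at their own pace and stop on an object; "squeeze" is the grip in N (left out, the last holds). Time passes only in rows, so rows that repeat a pose let the fingers close. It gives the time, the measured TCP pose, the force, the opening and the grip force at its end, in the units of the state.
- get_obs(): the state, without advancing time (a new reading comes with each control period).
- camera(name): name is "scene" or "top"; returns a dict with "pixels" (480x640x3 uint8, blue, green, red), "range_z" (480x640 float32, m along the optical axis (not along the pixel's ray), 0 where there is no reading), "camera_matrix" (3x3 intrinsics, pixels), "extrinsics" (4x4, takes a point from world to camera coordinates). Camera axes: x right, y up, looking along -z (the intrinsics and any distortion apply to the point x, -y, -z); pixel columns grow to the right and rows downward; lengths in m; the calibration is good to about 2 mm. A picture is of the moment at which its call begins.
- hand_in(): hands the job in; it is judged then, once.
The state is a dict: "time": time; "q": joint angles; "joint_velocities": joint speeds; "joint_torque": joint torques, N m; "position": TCP position; "tool_rot": TCP orientation; "ft_force": force on the tool from outside, world axes, zero at the start; "moment": the same for the moment, N m; "grip_width": finger opening in m; "grip_force": force on a finger pad.
Only numpy, scipy, OpenCV 4.12 (cv2) and the standard library are available. Lean on these libraries where they do the work, as an engineer would, in place of code of your own. Each camera call takes 0.05 s, during which the arm holds its last target. There are 200 camera calls.

### The job

Hang the blue humidity gauge by its wire eye on the red hook inside the clear dry cabinet: lower it through the open hatch in the roof, without the gauge, the gripper or the arm touching the blue hatch frame, so that it ends hanging freely and still on the hook. Leave the red thermometer standing where it is.

Things in the scene. Friction and masses are not known exactly. Their poses are not given: they have to be found in the camera images.
- humidity_gauge: Blue gauge, 142 mm high, 0.12 kg, stands upright; origin: centre of its underside, z up, x normal to the dial. Up from the origin: foot 36 (x) by 60 mm (y), 8 thick; dial 56 wide, 16 thick; eye of 8 mm wire in the y-z plane, window 40 wide, from 68 up to 110 at its middle (sides 9 lower); grip block 14 (x) by 26 (y), from 116 to 142. Either way round, it hangs with its origin 110 mm below hook_seat.
- thermometer: Red thermometer, to be left alone. Same shape and frame as the blue gauge: stands upright, 142 mm high, foot 36 by 60 mm; origin at the centre of its underside.
- hook_seat (a point): Red hook: point on top of its level arm (8 mm bar along x), 139 mm over the bench. Axes of the cabinet: z up, the hook points to -x. Back plate at x = +47 mm; tip, 8 mm thick, front at -32, rises 12 mm over this point. The eye passes over the tip along +x, then goes down; it may hang within 20 mm of here along x. Cabinet floor 133 mm below; walls' inner faces at x = -127, y = +-104.
- hatch_frame: Blue frame of the hatch in the roof of a clear fixed cabinet (300 by 220 mm, 170 high). Origin on the bench under the cabinet's middle, z up, x and y as hook_seat, which lies at x = -17, y = 0 mm here. Opening: x -125 to +30, y -85 to +85 mm; bars 25 mm wide, top 174 mm over the bench. The slid-back cover lies on the roof from x = +57 to +217, 176 mm high, its handle 187.
There are look-alikes about, which are no part of the job. There is more than one size of the humidity_gauge; the one meant has the size given above.

How it is judged:
By the outcome, as a careful person would: the job done as asked, in the order asked, and still so for the second after the job is handed in, with the robot touching nothing.
It also fails if it takes over 50 s, if anything falls off the work surface, if the arm or the gripper's body presses on something with over 40 N, if the wrist force passes 120 N, or if a joint passes its speed limit or range.

## Working session

There is one attempt and no reset: what is moved stays moved. The work goes in short steps, Python scripts to look and compute and a tool call to move; the robot and the scene stay as the last step left them, time stands still between calls to the robot, and variables do not carry over. Pictures are saved under pics/ and viewed, at most 10 in all, crops included, and the job is handed in when it is done.

Besides the shell and the picture viewer there is one more tool, called after "Call:" by a JSON object that holds its "method" and its "body". move_arm: Moves the arm, as the interface text tells. Its arguments: {"type":"object","properties":{"commands":{"type":"array","items":{"type":"array","items":{"type":"array","items":{"type":"number"}}}},"claw":{"type":"number"},"squeeze":{"type":"number"}},"required":["commands"]}

```bash
ls; mkdir -p pics
cat > h.py <<'E'
from rig import *
import numpy as np, cv2
def grab(n):
    c=camera(n); np.savez(f'{n}.npz',**{k:np.asarray(v) for k,v in c.items()}); return c
def world(c):
    K=c['camera_matrix'];E=np.asarray(c['extrinsics']);d=c['range_z']
    v,u=np.mgrid[:480,:640]
    p=np.stack([(u-K[0][2])/K[0][0]*d,-(v-K[1][2])/K[1][1]*d,-d],-1)
    return (p-E[:3,3])@E[:3,:3]
E
python3 - <<'E'
from h import *
for n in ('scene','top'):
    c=grab(n); cv2.imwrite(f'pics/{n}1.png',c['pixels']); print(c.keys(),c['camera_matrix'],np.linalg.inv(c['extrinsics'])[:3,3])
print(get_obs())
E
```

```text
pics
dict_keys(['pixels', 'range_z', 'camera_matrix', 'extrinsics']) [[571.95987856   0.         317.36350941]
 [  0.         571.95987856 234.42235468]
 [  0.           0.           1.        ]] [ 1.19778133 -0.38024034  0.97723504]
dict_keys(['pixels', 'range_z', 'camera_matrix', 'extrinsics']) [[617.56841852   0.         313.34060333]
 [  0.         617.56841852 235.83470715]
 [  0.           0.           1.        ]] [0.30760692 0.05784245 1.10609959]
{'time': 0.1, 'q': array([ 1.01050981e+00,  5.28364086e-01,  1.43376966e+00, -8.16709840e-07,
        1.18137929e+00, -1.78473401e-01]), 'joint_velocities': array([ 0.0008281 , -0.00198201, -0.002614  , -0.00023997,  0.00015414,
       -0.00131759]), 'joint_torque': array([ 7.19649361e-04, -4.40986490e+01, -1.77149892e+01,  6.35924237e-02,
        5.33604529e-02, -3.51650237e-05]), 'position': array([0.23266936, 0.57974788, 0.40387617]), 'tool_rot': array([ 1.89748819e-01,  9.81832197e-01, -8.95566928e-04, -3.46313801e-04]), 'ft_force': array([ 0.54960065, -0.11654717, -0.78917757]), 'moment': array([ 0.05348066, -0.02120339,  0.04316623]), 'grip_force': 0.0, 'grip_width': 0.08691280044700948}
```

View pics/scene1.png

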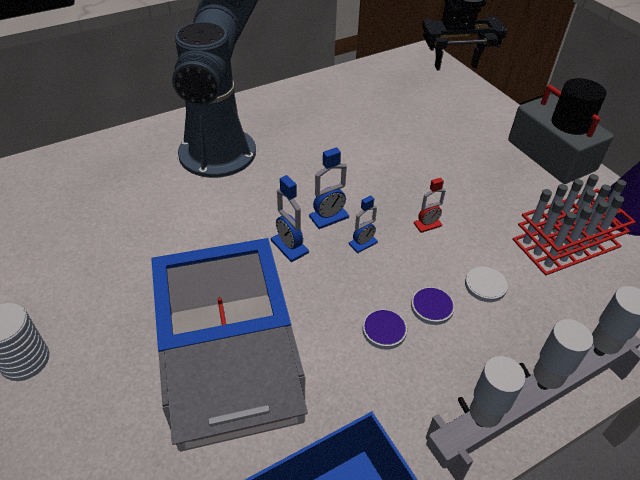

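View pics/top1.png

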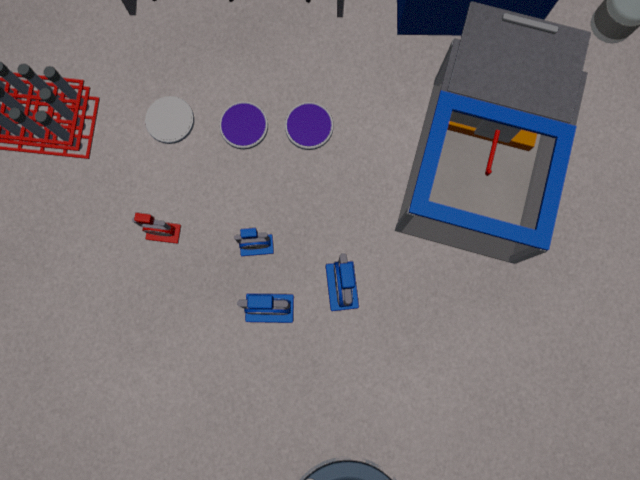

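The pictures show three blue gauges, in the top view near (267,308), (343,285) and (255,241). The red thermometer is near (160,230). The cabinet hatch is at upper right, with the red hook running (488,172) to (497,130). Next I measure sizes and poses.

```bash
cat >> h.py <<'E'
def blobs(c,col,zmin=0.004):
    W=world(c);h=cv2.cvtColor(c['pixels'],cv2.COLOR_BGR2HSV)
    m=(h[...,1]>120)&(h[...,2]>50)&(c['range_z']>0)
    m&=((h[...,0]>100)&(h[...,0]<122)) if col=='b' else ((h[...,0]<8)|(h[...,0]>172))
    n,l,s,_=cv2.connectedComponentsWithStats(m.astype(np.uint8))
    return [(s[i],W[l==i]) for i in range(1,n) if s[i,4]>25]
E
python3 - <<'E'
from h import *
np.set_printoptions(precision=4,suppress=True)
for n in ('top','scene'):
    c=dict(np.load(n+'.npz'))
    for col in 'br':
        for s,P in blobs(c,col):
            lo,hi=np.percentile(P,[2,98],axis=0)
            if P[:,0].max()>1: continue
            print(n,col,s,'med',np.median(P,0),'zlo/hi',lo[2],hi[2])
            top=P[P[:,2]>hi[2]-.004]; 
            r=cv2.minAreaRect(top[:,:2].astype(np.float32)*1000); print('   top',np.median(top[:,2]),r)
            f=P[np.abs(P[:,2]-.008)<.004]
            if len(f)>15: print('   foot',cv2.minAreaRect(f[:,:2].astype(np.float32)*1000))
E
```

```text
top b [397   0   9  25  88] med [ 0.9055 -0.0898  0.049 ] zlo/hi 0.0157759321799409 0.10432493923117754
   top 0.10612617171202218 ((889.9902954101562, -89.80419921875), (0.6446663737297058, 4.284418106079102), 88.567626953125)
top b [ 409   90  167  160 7956] med [ 0.569  -0.2173  0.1735] zlo/hi 0.16704332578659503 0.1771626680594223
   top 0.17448633139319716 ((574.024658203125, -214.6405029296875), (219.75181579589844, 206.06561279296875), 75.00667572021484)
top b [240 228  17  11 143] med [0.4724 0.1677 0.1412] zlo/hi 0.1312253371999235 0.14467425502168493
   top 0.14231034737268078 ((473.2608642578125, 167.0131378173828), (12.576644897460938, 24.02421760559082), 3.406845808029175)
top b [239 235  34  21 343] med [0.4654 0.162  0.0089] zlo/hi 0.0035819047331137393 0.06427359890500056
   top 0.06285823205668756 ((470.1464538574219, 160.1162567138672), (5.123727321624756, 42.46221923828125), 12.834670066833496)
   foot ((472.66986083984375, 167.96397399902344), (33.28144836425781, 58.86130142211914), 5.067936420440674)
top b [ 326  262   33   49 1068] med [0.3954 0.0204 0.0598] zlo
[... 5728 characters left out ...]
.05948638916016)
   foot ((496.16796875, 336.67437744140625), (63.69491958618164, 36.310611724853516), 78.64132690429688)
scene r [ 513  208  123   67 2088] med [0.7373 0.5303 0.0589] zlo/hi 0.004656258235009803 0.09167861613314005
   top 0.08932075074707638 ((700.542236328125, 584.2788696289062), (226.08450317382812, 121.11446380615234), 83.43399047851562)
   foot ((700.928955078125, 600.29248046875), (253.9902801513672, 123.37464904785156), 83.58114624023438)
scene r [218 298   8  27 106] med [ 0.5941 -0.2212  0.1403] zlo/hi 0.1364341230733775 0.15376370555195162
   top 0.15105193009525342 ((576.0559692382812, -216.342529296875), (5.769996643066406, 3.5195658206939697), 56.760379791259766)
```

Matching size: the target gauge, at (0.473, 0.167), is 142 mm high with its yaw about 4°. The hook seat comes out at about (0.6026, -0.2229), with cabinet x at -15°. As a check, the tip is predicted at (0.5756, -0.2157) and seen at (0.576, -0.216).

```bash
cat >> h.py <<'E'
from scipy.spatial.transform import Rotation as R
def to(p,yaw):  # p: TCP target (world), yaw: world direction of tool y, deg; prints shift (40 mm units) and turn
    o=get_obs(); r=R.from_quat(o['tool_rot']); a=np.radians(yaw)
    y=np.array([np.cos(a),np.sin(a),0]); z=np.array([0,0,-1.]); x=np.cross(y,z)
    t=R.from_matrix(np.stack([x,y,z],1))
    print(o['time'],'row',np.round(np.r_[r.inv().apply(np.array(p)-o['position'])/.04,(r.inv()*t).as_rotvec()],3))
E
python3 -c "
from h import *
to([.473,.167,.405],94.3)"
```

```text
0.1 row [-9.420e+00 -7.337e+00 -1.700e-02 -2.000e-03 -1.000e-03 -4.570e-01]
```

Call:
{"method": "move_arm", "body": {"commands": [[[-1.2,-0.9,0,0,0,-0.05],[-2.4,-1.9,0,0,0,-0.12],[-3.6,-2.8,0,0,0,-0.2],[-4.8,-3.7,0,0,0,-0.26],[-6.0,-4.7,0,0,0,-0.33],[-7.2,-5.6,0,0,0,-0.39],[-8.4,-6.5,0,0,0,-0.43],[-9.1,-7.1,0,0,0,-0.457],[-9.42,-7.34,0,0,0,-0.457],[-9.42,-7.34,0,0,0,-0.457],[-9.42,-7.34,0,0,0,-0.457]]], "claw": -1}}

```text
time: 1.48
position: [0.4723, 0.1682, 0.4046]
tool_rot: [-0.038, 0.999, 0.0, -0.001]
ft_force: [0.3, 0.1, 1.1]
grip_width: 0.0871
grip_force: 0.0
```

```bash
python3 -c "
from h import *
to([.473,.167,.301],94.3);to([.473,.167,.405],94.3)"
```

```text
1.475 row [-1.800e-02 -3.300e-02  2.589e+00  1.000e-03 -1.000e-03  1.000e-03]
1.475 row [-0.015 -0.032 -0.011  0.001 -0.001  0.001]
```

Over the gauge; descend, then close with moderate grip.

Call:
{"method": "move_arm", "body": {"commands": [[[0,0,0.5,0,0,0],[-0.02,-0.03,1.2,0,0,0],[-0.02,-0.03,1.8,0,0,0],[-0.02,-0.03,2.2,0,0,0],[-0.02,-0.03,2.5,0,0,0],[-0.02,-0.03,2.58,0,0,0],[-0.02,-0.03,2.58,0,0,0],[-0.02,-0.03,2.58,0,0,0]]], "claw": -1}}

```text
time: 2.48
position: [0.4742, 0.1661, 0.3022]
tool_rot: [-0.038, 0.999, 0.0, 0.001]
ft_force: [0.4, 0.0, -0.1]
grip_width: 0.087
grip_force: 0.0
```

Call:
{"method": "move_arm", "body": {"commands": [[[0,0,0,0,0,0],[0,0,0,0,0,0],[0,0,0,0,0,0],[0,0,0,0,0,0],[0,0,0,0,0,0],[0,0,0,0,0,0],[0,0,0,0,0,0],[0,0,0,0,0,0],[0,0,0,0,0,0],[0,0,0,0,0,0]]], "claw": 1, "squeeze": 20}}

```text
time: 3.72
position: [0.474, 0.166, 0.3015]
tool_rot: [-0.038, 0.999, -0.0, -0.0]
ft_force: [-0.6, -0.0, -1.3]
grip_width: 0.0257
grip_force: 19.9
```

Call:
{"method": "move_arm", "body": {"commands": [[[0,0,-0.2,0,0,0],[0,0,-0.8,0,0,0],[0,0,-1.6,0,0,0],[0,0,-2.4,0,0,0],[0,0,-3.2,0,0,0],[0,0,-4.0,0,0,0],[0,0,-4.8,0,0,0],[0,0,-5.5,0,0,0],[0,0,-5.9,0,0,0],[0,0,-6.0,0,0,0],[0,0,-6.0,0,0,0],[0,0,-6.0,0,0,0]]]}}

```text
time: 5.22
position: [0.4737, 0.1659, 0.5406]
tool_rot: [-0.038, 0.999, -0.0, -0.001]
ft_force: [0.5, -0.3, -1.4]
grip_width: 0.0259
grip_force: 19.9
```

Run:
```python
from h import *
np.set_printoptions(precision=4,suppress=True)
c=grab('scene'); cv2.imwrite('pics/s2.png',cv2.resize(c['pixels'][60:260,200:460],None,fx=3,fy=3)[:600,:800])
a=np.radians(-15); ex=np.array([np.cos(a),np.sin(a)]); s=np.array([.6026,-.2229])
p=s-.068*ex; print(p); to([*p,.541],75)
print(get_obs()['q'])
```

```text
[ 0.5369 -0.2053]
5.275 row [-0.876 -9.374 -0.012 -0.    -0.002  0.337]
[ 0.114   0.2161  1.541   0.      1.3866 -1.532 ]
```

View pics/s2.png

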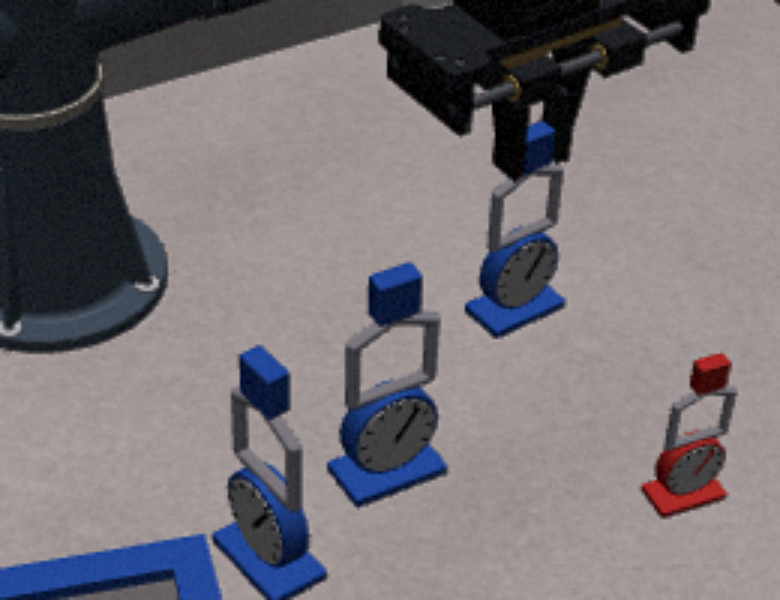

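The gauge hangs straight in the gripper, with the grip block at about (540,145) in the crop. Now I move it over the hatch, in front of the hook tip.

Call:
{"method": "move_arm", "body": {"commands": [[[-0.05,-0.4,0,0,0,0.02],[-0.1,-1.4,0,0,0,0.05],[-0.2,-2.4,0,0,0,0.1],[-0.3,-3.4,0,0,0,0.14],[-0.4,-4.4,0,0,0,0.18],[-0.5,-5.4,0,0,0,0.22],[-0.6,-6.4,0,0,0,0.26],[-0.7,-7.4,0,0,0,0.3],[-0.8,-8.3,0,0,0,0.32],[-0.88,-9.0,0,0,0,0.337],[-0.88,-9.37,0,0,0,0.337],[-0.88,-9.37,0,0,0,0.337]]]}}

```text
time: 6.78
position: [0.537, -0.2062, 0.541]
tool_rot: [0.131, 0.991, 0.0, -0.001]
ft_force: [0.6, -1.2, -1.1]
grip_width: 0.026
grip_force: 19.9
```

```bash
cat > m.py <<'E'
from h import *
np.set_printoptions(precision=4,suppress=True)
a=np.radians(-15); ex=np.array([np.cos(a),np.sin(a)]); ey=np.array([-ex[1],ex[0]]); s=np.array([.6026,-.2229])
def rel(P): # world -> hook axes, mm
    return np.c_[(P[:,:2]-s)@ex,(P[:,:2]-s)@ey,P[:,2]]*1000
def hk(x,z,y=0): # gauge origin x,y (mm from hook), height z mm
    to([*(s+x/1000*ex+y/1000*ey),z/1000+.3015],75)
E
python3 - <<'E'
from m import *
o=get_obs();print(rel(o['position'][None]),o['q'])
c=grab('top')
for col in 'br':
  for st,P in blobs(c,col):
    m=np.median(P,0)
    if abs(m[0]-.57)<.12 and abs(m[1]+.2)<.12: print(col,st,rel(m[None]),rel(P).min(0),rel(P).max(0))
c=grab('scene')
for st,P in blobs(c,'b'):
    m=np.median(P,0)
    if abs(m[0]-.57)<.12 and abs(m[1]+.2)<.12:
        r=rel(P); t=r[r[:,2]>230]; print(st,rel(m[None]),np.percentile(t,[1,99],axis=0) if len(t)>9 else '')
cv2.imwrite('pics/s3.png',cv2.resize(c['pixels'][100:400,120:340],None,fx=2,fy=2))
hk(-70,52)
E
```

```text
[[-67.7171  -0.8133 541.0447]] [-0.5608  0.3322  1.3736  0.0001  1.4371 -1.868 ]
b [ 409   90   83  143 3518] [[-60.2956  78.6686 173.5447]] [-269.682   -13.7228    9.8323] [ 92.9556 115.7402 743.5522]
b [502 107  15  20 202] [[ 56.8143  -3.772  173.9281]] [-81.2919 -13.8218 161.6139] [ 73.5157  65.6951 472.41  ]
b [478 163  32  31 442] [[-78.6354  20.8595 247.8917]] [-232.0324  -11.9164  241.3763] [-52.6189 100.4838 711.7324]
r [488 147   8  17  78] [[  2.7378   0.7754 137.923 ]] [-99.7071  -3.0484 134.3406] [ 18.0417  59.6861 441.0709]
[192 183  19  19 272] [[-65.0724   0.3128 377.0401]] [[-77.2885 -12.4751 359.2771]
 [-61.4481  12.1725 385.3805]]
[ 152  222  139  130 5385] [[-25.8818  -7.9453 175.5699]] [[-81.0432 -27.9597 242.5061]
 [-51.4613  30.3457 306.1386]]
6.875 row [ 0.041 -0.022  4.697  0.001 -0.001  0.   ]
```

View pics/s3.png

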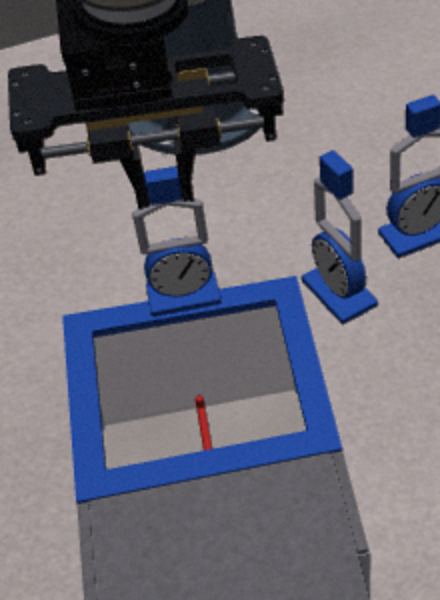

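The gauge is centred over the hatch, with its foot at x -81..-51 and y ±30 mm in hook axes. The image shows it at (180,240) and the hook tip at (200,398). Lowering it now.

Call:
{"method": "move_arm", "body": {"commands": [[[0.04,-0.01,0.2,0,0,0],[0.04,-0.01,0.6,0,0,0],[0.04,-0.01,1.1,0,0,0],[0.04,-0.01,1.6,0,0,0],[0.04,-0.01,2.1,0,0,0],[0.04,-0.01,2.6,0,0,0],[0.04,-0.01,3.1,0,0,0],[0.04,-0.01,3.6,0,0,0],[0.04,-0.01,4.1,0,0,0],[0.04,-0.01,4.5,0,0,0],[0.04,-0.01,4.7,0,0,0],[0.04,-0.01,4.7,0,0,0]]]}}

```text
time: 8.38
position: [0.5355, -0.2049, 0.353]
tool_rot: [0.13, 0.991, 0.0, -0.001]
ft_force: [-0.3, -0.4, -0.3]
grip_width: 0.0259
grip_force: 19.9
```

Run:
```python
from m import *
o=get_obs();print(rel(o['position'][None]),o['ft_force'])
c=grab('scene')
cv2.imwrite('pics/s4.png',cv2.resize(c['pixels'][180:380,120:320],None,fx=3,fy=3))
hk(-2,52)
```

```text
[[-69.4355   0.0405 352.9736]] [-0.2738 -0.3805 -0.2656]
8.425 row [-1.679  0.002  0.004 -0.     0.     0.   ]
```

View pics/s4.png

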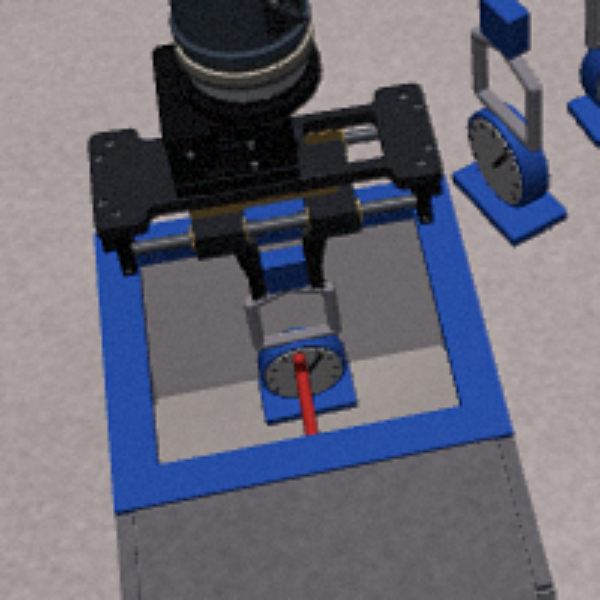

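The gauge is inside the hatch, in front of the hook, with the hook tip at (300,360) and the eye window at (292,320). I move it along +x slowly and watch the force.

Call:
{"method": "move_arm", "body": {"commands": [[[-0.1,0,0,0,0,0],[-0.25,0,0,0,0,0],[-0.45,0,0,0,0,0],[-0.65,0,0,0,0,0],[-0.85,0,0,0,0,0],[-1.05,0,0,0,0,0],[-1.25,0,0,0,0,0],[-1.45,0,0,0,0,0],[-1.6,0,0,0,0,0],[-1.68,0,0,0,0,0],[-1.68,0,0,0,0,0]]]}}

```text
time: 9.8
position: [0.6006, -0.2225, 0.3535]
tool_rot: [0.13, 0.991, 0.0, -0.0]
ft_force: [-0.4, -0.8, -0.7]
grip_width: 0.026
grip_force: 19.9
```

Run:
```python
from m import *
o=get_obs();print(rel(o['position'][None]),o['ft_force'])
c=grab('scene')
cv2.imwrite('pics/s5.png',cv2.resize(c['pixels'][200:380,130:310],None,fx=3.3,fy=3.3))
hk(-2,30)
```

```text
[[ -2.0349  -0.0987 353.4868]] [-0.415  -0.7785 -0.7455]
9.85 row [-0.006  0.002  0.549  0.    -0.     0.   ]
```

View pics/s5.png

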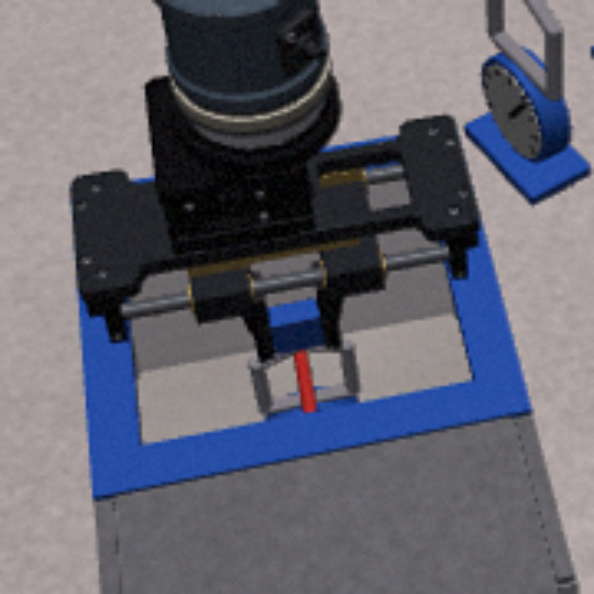

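The hook bar passes through the eye at (303,380) and there is no contact force. I lower until the eye just seats.

Call:
{"method": "move_arm", "body": {"commands": [[[0,0,0.08,0,0,0],[0,0,0.2,0,0,0],[0,0,0.32,0,0,0],[0,0,0.42,0,0,0],[0,0,0.5,0,0,0],[0,0,0.54,0,0,0],[0,0,0.55,0,0,0],[0,0,0.55,0,0,0]]]}}

```text
time: 10.85
position: [0.6006, -0.2225, 0.3317]
tool_rot: [0.131, 0.991, -0.0, 0.0]
ft_force: [-0.9, -1.0, -1.4]
grip_width: 0.0259
grip_force: 19.9
```

Call:
{"method": "move_arm", "body": {"commands": [[[0,0,0.01,0,0,0],[0,0,0.02,0,0,0],[0,0,0.02,0,0,0]]]}}

```text
time: 11.22
position: [0.6006, -0.2225, 0.3309]
tool_rot: [0.131, 0.991, -0.0, 0.0]
ft_force: [-0.9, 0.1, -0.6]
grip_width: 0.0261
grip_force: 19.9
```

Call:
{"method": "move_arm", "body": {"commands": [[[0,0,0.01,0,0,0],[0,0,0.02,0,0,0],[0,0,0.02,0,0,0]]]}}

```text
time: 11.6
position: [0.6006, -0.2224, 0.3306]
tool_rot: [0.131, 0.991, -0.0, 0.0]
ft_force: [-0.6, 1.0, 4.8]
grip_width: 0.0259
grip_force: 19.9
```

Call:
{"method": "move_arm", "body": {"commands": [[[0,0,0.01,0,0,0],[0,0,0.02,0,0,0],[0,0,0.02,0,0,0]]]}}

```text
time: 11.98
position: [0.6006, -0.2224, 0.3304]
tool_rot: [0.13, 0.991, -0.0, 0.0]
ft_force: [-0.9, 1.2, 7.9]
grip_width: 0.0256
grip_force: 19.9
```

The eye is seated, with about 6 N upward. I ease off slightly, relax the grip and open.

Call:
{"method": "move_arm", "body": {"commands": [[[0,0,-0.02,0,0,0],[0,0,-0.02,0,0,0],[0,0,-0.02,0,0,0]]], "squeeze": 3}}

```text
time: 12.35
position: [0.6008, -0.2226, 0.3302]
tool_rot: [0.131, 0.991, -0.0, 0.0]
ft_force: [0.1, 0.5, 4.6]
grip_width: 0.0259
grip_force: 3.0
```

Call:
{"method": "move_arm", "body": {"commands": [[[0,0,-0.02,0,0,0],[0,0,-0.02,0,0,0],[0,0,-0.02,0,0,0],[0,0,-0.02,0,0,0],[0,0,-0.02,0,0,0],[0,0,-0.02,0,0,0],[0,0,-0.02,0,0,0],[0,0,-0.02,0,0,0]]], "claw": -0.3}}

```text
time: 13.35
position: [0.6005, -0.2224, 0.3308]
tool_rot: [0.131, 0.991, -0.0, 0.0]
ft_force: [0.0, -0.3, -0.8]
grip_width: 0.0566
grip_force: 0.0
```

Run:
```python
from m import *
o=get_obs();print(rel(o['position'][None]),o['ft_force'],o['grip_width'])
c=grab('scene')
cv2.imwrite('pics/s6.png',cv2.resize(c['pixels'][200:380,130:310],None,fx=3.3,fy=3.3))
```

```text
[[ -2.1345  -0.0981 330.7777]] [ 0.0473 -0.2656 -0.7528] 0.05657134696363667
```

View pics/s6.png

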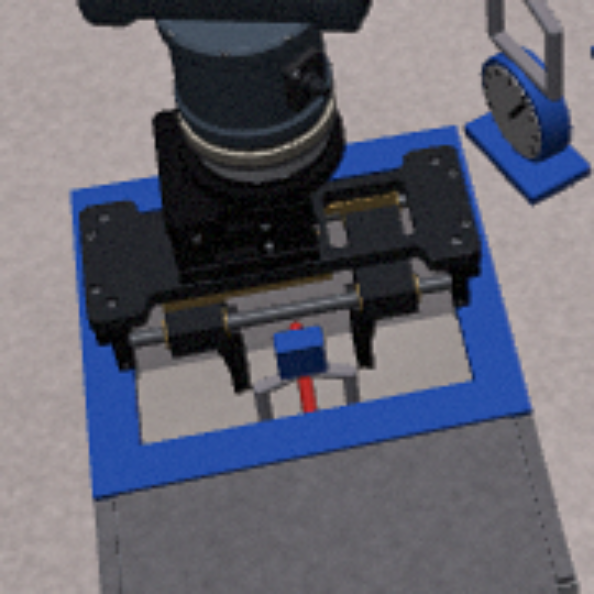

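The gauge is free and hangs on the hook, with its block at (300,350) between the opened fingers. Retreat straight up.

Call:
{"method": "move_arm", "body": {"commands": [[[0,0,-0.15,0,0,0],[0,0,-0.5,0,0,0],[0,0,-1.0,0,0,0],[0,0,-1.6,0,0,0],[0,0,-2.3,0,0,0],[0,0,-3.0,0,0,0],[0,0,-3.6,0,0,0],[0,0,-4.0,0,0,0],[0,0,-4.0,0,0,0],[0,0,-4.0,0,0,0],[0,0,-4.0,0,0,0],[0,0,-4.0,0,0,0]]]}}

```text
time: 14.9
position: [0.6005, -0.2225, 0.4898]
tool_rot: [0.131, 0.991, 0.0, -0.001]
ft_force: [-0.3, 0.3, -0.1]
grip_width: 0.0567
grip_force: 0.0
```

Call:
{"method": "move_arm", "body": {"commands": [[[0,0,0,0,0,0],[0,0,0,0,0,0],[0,0,0,0,0,0],[0,0,0,0,0,0],[0,0,0,0,0,0],[0,0,0,0,0,0],[0,0,0,0,0,0],[0,0,0,0,0,0],[0,0,0,0,0,0],[0,0,0,0,0,0],[0,0,0,0,0,0],[0,0,0,0,0,0]]]}}

```text
time: 16.4
position: [0.6005, -0.2225, 0.4907]
tool_rot: [0.131, 0.991, 0.0, 0.0]
ft_force: [-0.4, -0.6, -0.2]
grip_width: 0.0564
grip_force: 0.0
```

Run:
```python
from m import *
def block():
  c=grab('scene'); 
  for st,P in blobs(c,'b'):
    r=rel(P); m=np.median(r,0)
    if abs(m[0])<30 and abs(m[1])<25 and st[4]<1000: print(st,m,np.percentile(r,[2,98],axis=0).ravel())
  return c
print(get_obs()['time'])
c=block(); block()
cv2.imwrite('pics/s7.png',cv2.resize(c['pixels'][170:350,130:310],None,fx=3.3,fy=3.3))
```

```text
16.4
[213 299  16  16 195] [  1.3417  -0.6182 170.1938] [ -9.9789 -12.3409 150.6377   4.6705  11.0366 174.5307]
[213 299  16  16 199] [  1.261   -0.9136 169.5096] [-10.0215 -12.4331 150.2272   4.2237  11.012  174.964 ]
```

View pics/s7.png

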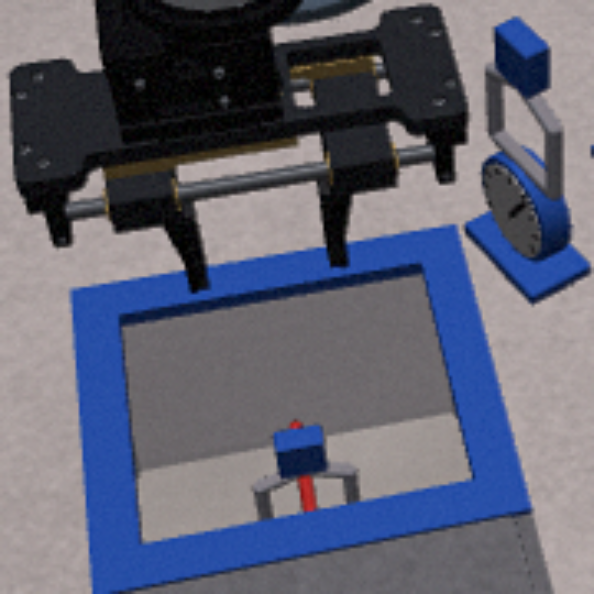

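The gauge hangs still on the hook, with its block at (300,450) and its top about 171–174 mm up, as expected. The gripper is clear, so I hand in.

```bash
python3 -c "
from rig import *
print(hand_in())"
```

```text
the job is handed in; nothing more can be done
None
```

The blue humidity gauge hangs freely and still by its eye on the red hook, no hatch-frame contact was seen in the pictures or force readings, the thermometer was left alone, and the job was handed in at about 16.5 s.

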